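Draw a fallen shaft collar out from behind a wire guard with a hooked rod

ROBOT

A 7-joint arm with a two-finger parallel gripper is mounted at the origin on a cart in front of the work surface, level with it; the furniture and walls round the work are solid. World frame = base frame: x ahead of the robot, y to its left, z up, the work surface at z = 0. Lengths are in m, angles in degrees, forces in N, time in s.
With the tool pointing down it reaches from about 0.4 to 0.925 m from the base axis. Payload 4.1 kg.
Tool frame: the origin (TCP) lies between the finger pads; the fingertips stand manip.tip_extent ahead of it and the grasp point (between the pads) lies 11 mm behind it (manip.tip_extent is the distance from the TCP to the fingertips, in m); z points along the fingers, y is the line along which they close (so a half turn about z gives the same grasp; the last joint's range is limited). The gripper opens to 85 mm and grips with 20 to 120 N. Pads are 22 mm wide; open, the fingers measure 114 mm over their backs; the gripper's body (76 mm by 85 mm) begins 54 mm behind the grasp point. The pads swing forward as they close: fully open they stand 13 mm farther back than shut.
Start: joints at [-77.006, 22.827, 2.584, 88.041, -1.071, 69.15, -2.905], TCP at [0.208, 0.616, 0.239] pointing down, gripper open.
Joint ranges: [-161.44, 161.44], [-28.35, 127.94], [-78.24, 83.42], [0, 140.83], [-78.03, 258.03], [13.02, 114.36], [-168.23, 168.23]. Speed limits (degrees/s): [147.25, 147.25, 180, 180, 180, 180, 180].

INTERFACE

Orientations are given as [roll, pitch, yaw] about the fixed x, y, z axes, in that order (R = Rz(yaw) Ry(pitch) Rx(roll)).
In Python, from rig import manip gives the robot as it stands. The module is installed in compiled form; this text tells all that it offers.
- The arm moves only by the tool apply_moves, never from a script. Its argument "rows" is a list of rows, each a list of 3 entries, a list of its own where there are three numbers: the shift along the world's x, y, z in cm, then the turn, a rotation vector about the world's x, y, z in degrees, then the opening in per cent of the stroke, from 0 (shut) to 100 (fully open). A call has 1 to 5 rows; each row shifts and turns the commanded pose from where the row before left it; what a row does not reach is not made up. A row lasts 1/12 s, in which the tool goes at most 41.7 mm and 7.16 degrees, less where a joint would pass 70% of its speed; a pose out of reach is approached as far as the arm can. A call is refused whole if a number of a shift passes 4.17 or a number of a turn 7.16, either way. A call with a gripper value outside its range is refused whole. The fingers move at their own pace and stop on an object; the grip force is fixed at half the most. Time passes only in rows, so rows that do not move let the fingers close. It gives the time, the measured TCP pose, the force, the opening and the grip force at its end, in the units of the state.
- manip.get_state(): the state, without advancing time (a new reading comes with each control period).
- manip.grab_frame(name): name is "side" or "top" or "wrist"; returns a dict with "image" (384x512x3 uint8, red, green, blue), "depth" (384x512 float32, m along the optical axis (not along the pixel's ray), 0 where there is no reading), "fovy" (degrees; the focal length in pixels is half the picture's height over the tangent of half this angle, whatever the lens; pixels are square), "cx", "cy" (the principal point, pixels), "dist" ([k1, k2, p1, p2, k3] as OpenCV has them; the pictures are not rectified), "cam_to_world" (4x4, takes a point from camera to world coordinates). Camera axes: x right, y up, looking along -z (the intrinsics and any distortion apply to the point x, -y, -z); pixel columns grow to the right and rows downward; lengths in m; the calibration is good to about 2 mm. A picture is of the moment at which its call begins.
- manip.close_job(): hands the job in; it is judged then, once.
The state is a dict: "time_s": time; "joint_pos": joint angles; "dq": joint speeds; "tau": joint torques, N m; "eef_pos": TCP position; "eef_rot": TCP orientation; "ft_force": force on the tool from outside, world axes, zero at the start; "wrist_torque": the same for the moment, N m; "finger_gap": opening from 0.0 (shut) to 1.0 (fully open); "finger_force": force on a finger pad.
Only numpy, scipy, OpenCV 4.12 (cv2) and the standard library are available. Lean on these libraries where they do the work, as an engineer would, in place of code of your own. Each camera call takes 0.05 s, during which the arm holds its last target. There are 200 camera calls.

TASK

A steel shaft collar has fallen behind the wire guard, where the gripper must not reach. Take the hooked rod by its grip block, reach in through the guard's open end, drop the hook into the collar's bore and draw the collar out until it bears on the plate of the sprung stop; pull it there steadily with about 7 N for one second to bed it, never with more than 15 N. Then slacken, lift the hook out and stand the rod upright clear of the collar, leaving the collar flat at the stop; touch the collar only with the hook, do not lean on the collar or the guard, and leave the glassware and other things where they are.

Things in the scene. Friction and masses are not known exactly. Their poses are not given: they have to be found in the camera images.
- guard: fixed tunnel of steel wire on the worktop, 132 mm wide, 170 mm deep, 90 mm high outside, 120 mm wide and 86 mm high inside, wire gaps 13 mm, closed at the far end and open at the other. Origin on the worktop in the middle of the open end; its y axis points into the tunnel, x across it, z up; it stands with a yaw of up to 8 degrees
- stop: fixed sprung stop facing the guard's open end: steel plate 84 mm wide, 22 mm high, before a 23 mm high housing whose foot ends 42 mm behind. Origin on the worktop 68 to 85 mm out from the open end, y axis towards the guard, parallel to its y. The plate's front face stands 0 to 10 mm behind (-y of) this origin, as clamped: feel for it. It springs back up to 6 mm, stiffness unknown; the rod passes above
- collar_center (a point): centre (half-way up) of the loose flat steel collar, a ring of 46 mm outside, 26 mm bore, 12 mm high, about 0.12 kg, lying on the worktop inside the guard 75 to 105 mm from the open end; z axis up
- rod_grip (a point): grasp place of the loose hooked rod (0.25 kg), in the middle of its upright grip block, 32 mm above its underside. Block 22 mm wide (this frame's y), 44 mm long (x), top at 50 mm; below it a steel foot 70 x 46 x 8 mm on which it stands by itself. A 7 mm rod runs from it along +x, 40 mm above the underside, and turns down into the hook 280 mm from the block's middle; z up
- rod_tip (a point): lower end of the hook on the hooked rod: 274 mm along +x from the grip's middle, 3 mm above the plane of the foot's underside. The hook is a 7 mm round pin about 30 mm long that leans back 12 degrees, its lower end nearer the grip, so that it holds when pulled. Same axes as the grip
- ring_side: cork flask ring 86 mm wide, 30 mm high, a bystander at the back; origin under its centre
- vial_side: small white-capped vial 24 mm wide, 43 mm high, a bystander near the front edge; origin under its centre
- beaker_side: glass beaker 49 mm wide, 56 mm high, a bystander at the right; origin under its centre
- vial_tall: white-capped vial 26 mm wide, 58 mm high, a bystander at the back; origin under its centre
- vial_front: small black-capped vial 18 mm wide, 34 mm high, a bystander near the front edge; origin under its centre
- collar: the collar as a whole; origin under its centre
- rod: the hooked rod as a whole; origin under the grip block's middle, on the underside of its foot; x axis along the rod towards the hook
Things that resemble listed ones, but are neither listed nor needed, are in the scene too. What is shaped like the collar but black is not meant.

How it is judged (in metres and radians):
On the way, in this order (a step that is already met when the one before it is completed fails the run):
1. the hook stands in the collar's bore while the collar is still behind the guard (its centre over 40 mm inside) (horizontal distance between rod_tip and collar_center below 0.014 m and z of rod_tip in the frame of collar_center below 0.003 m and y of collar_center in the frame of guard above 0.04 m), for 0.2 s.
2. with the hook in its bore, the collar is pulled against the stop's plate with 4 to 10 N for 0.8 s (horizontal distance between rod_tip and collar_center below 0.014 m and z of rod_tip in the frame of collar_center below 0.003 m and contact force between collar and stop between 4 and 10 N), for 0.8 s.
At the end, for the whole second after the job is handed in: The collar lies flat and still outside the guard before the stop's plate (centre 8 to 37 mm before the stop's origin, within 35 mm of its middle line); the rod stands upright and still on its foot on the worktop, the hook's lower end over 35 mm aside from the collar's centre (y of collar_center in the frame of stop between 0.008 and 0.037 m and x of collar_center in the frame of stop between -0.035 and 0.035 m and height (world z) of collar_center below 0.01 m and angle between each of collar_center, rod_grip's own z axis and vertical below 0.1 rad and linear speed of each of collar, rod below 0.01 m/s and horizontal distance between rod_tip and collar_center above 0.035 m and height (world z) of rod_grip below 0.038 m); the robot touches nothing.
It fails at once if the collar presses on the stop with more than 15 N (contact force between collar and stop above 15 N).
It fails at once if the rod leans on the collar with more than 20 N (contact force between rod and collar above 20 N).
It fails at once if anything presses on the guard with more than 10 N (contact force between anything else and guard above 10 N).
It fails at once if the gripper or arm touches the collar (contact force between any of the fingers, the arm and collar above 0.5 N).
It fails at once if a bystander is moved by more than 20 mm (distance of any of ring_side, vial_side, beaker_side, vial_tall, vial_front from where it was at the start of the episode above 0.02 m).
It also fails if it takes over 64 s, if anything falls off the work surface, if the arm or the gripper's body presses on something with over 40 N, if the wrist force passes 120 N, or if a joint passes its speed limit or range.

## Working session

There is one attempt and no reset: what is moved stays moved. The work goes in short steps, Python scripts to look and compute and a tool call to move; the robot and the scene stay as the last step left them, time stands still between calls to the robot, and variables do not carry over. Pictures are saved under pics/ and viewed, at most 10 in all, crops included, and the job is handed in when it is done.

Besides the shell and the picture viewer there is one more tool, called after "Request:" as name(argument=value, ...), one argument or row to a line, values as JSON. apply_moves: Moves the arm, as the interface text tells. Its arguments: {"type":"object","properties":{"rows":{"type":"array"}},"required":["rows"]}

```bash
mkdir -p pics; cat > h.py <<'E'
import numpy as np, cv2
from rig import manip
def K(f):
    F=192/np.tan(np.radians(f["fovy"]/2)); return np.array([[F,0,f["cx"]],[0,F,f["cy"]],[0,0,1.]])
def ray(f,uv):
    p=cv2.undistortPoints(np.array(uv,float).reshape(-1,1,2),K(f),np.array(f["dist"],float)).reshape(-1,2)
    d=np.c_[p[:,0],-p[:,1],-np.ones(len(p))]
    T=np.array(f["cam_to_world"]); return T[:3,3],d@T[:3,:3].T
def plane(f,uv,z):
    o,d=ray(f,uv); return o+d*((z-o[2])/d[:,2])[:,None]
def cloud(f):
    v,u=np.mgrid[0:384,0:512]; o,d=ray(f,np.c_[u.ravel(),v.ravel()])
    return (o+d*f["depth"].reshape(-1,1)).reshape(384,512,3)
def save(f,n,crop=None,s=1):
    im=f["image"][...,::-1]
    if crop: im=im[crop[1]:crop[3],crop[0]:crop[2]]
    cv2.imwrite(n,cv2.resize(im,None,fx=s,fy=s,interpolation=cv2.INTER_CUBIC))
E
python3 - <<'E'
from h import *
import pickle
s=manip.get_state();print(s, manip.tip_extent)
fs={n:manip.grab_frame(n) for n in("top","side")}
pickle.dump(fs,open("f0.pkl","wb"))
for n,f in fs.items():
    save(f,f"pics/{n}0.png",s=1.5); print(n,f["fovy"],f["cx"],f["cy"],f["dist"],np.round(f["cam_to_world"],3).tolist())
E
```

```text
{'time_s': 0.0, 'joint_pos': array([-77.00593265,  22.87168268,   2.57935362,  88.11667351,
        -1.07122726,  69.15133259,  -2.90401443]), 'dq': array([-0.01043209, -0.05048026, -0.01042974,  0.02317452,  0.13254028,
        0.05112463, -0.00411994]), 'tau': array([ 4.56452949e-05, -4.75121570e+01,  1.36502221e+00, -2.54216570e+01,
        1.17411447e-02,  9.53372510e-03,  1.55689616e-06]), 'eef_pos': array([0.2078018 , 0.61520376, 0.23824642]), 'eef_rot': array([-1.79884707e+02,  7.76847112e-03,  1.61341815e+02]), 'ft_force': array([ 0.40675583, -0.01114646, -0.46891476]), 'wrist_torque': array([-0.03699004,  0.00704478, -0.00351486]), 'finger_force': 0.0, 'finger_gap': 0.9981876054080666} 0.008
top 53.90061920702745 257.25890032476946 193.07341331597064 [0.01238282 0.         0.         0.         0.        ] [[0.029, 0.987, -0.16, 0.419], [-0.999, 0.033, 0.02, -0.042], [0.025, 0.16, 0.987, 1.008], [0.0, 0.0, 0.0, 1.0]]
side 46.66889872045628 257.08109148780903 192.2396928106771 [-0.04074963  0.          0.          0.          0.        ] [[-0.93, 0.165, -0.328, 0.179], [-0.367, -0.396, 0.842, 0.95], [0.009, 0.903, 0.429, 0.555], [0.0, 0.0, 0.0, 1.0]]
```

View pics/top0.png

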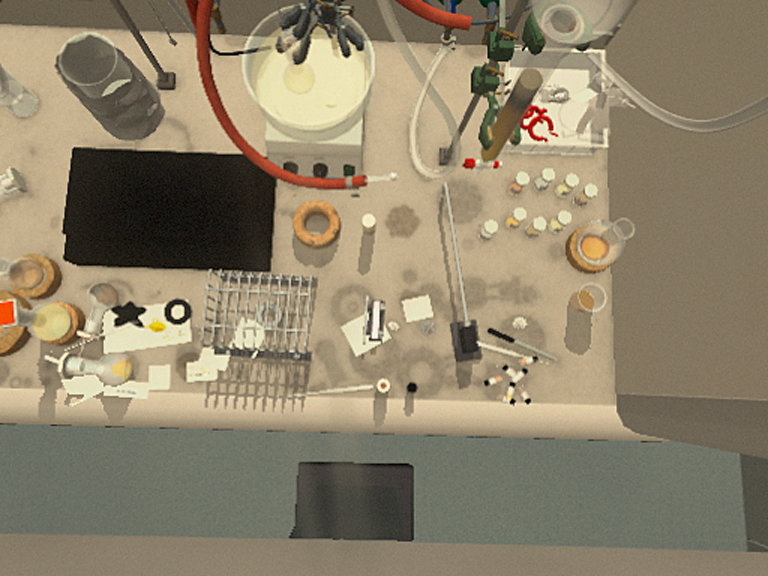

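View pics/side0.png

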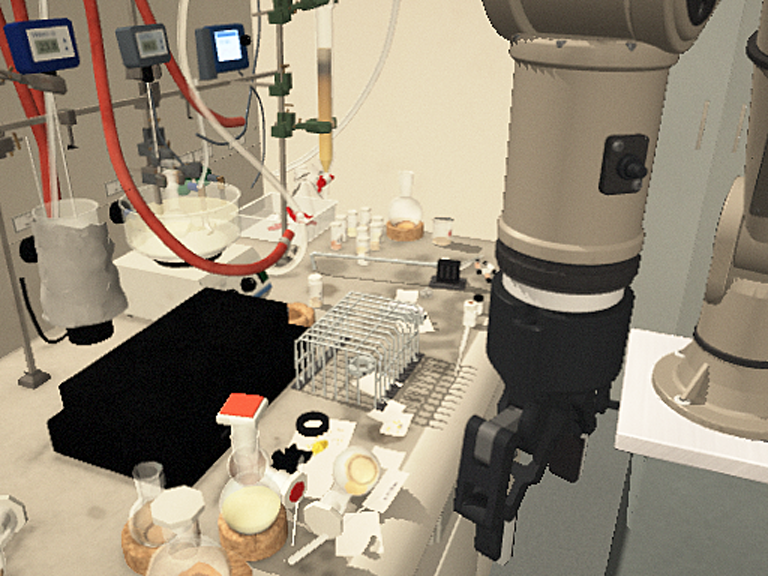

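Top view (1.5x pixels): the guard is at (262,315) with its open end to the right. The stop is at (375,320), and the rod's black block is at (465,340) with its hook at about (446,185). Side view: the steel collar sits inside the guard at about (360,365), and a black look-alike lies at (312,424).

Collar candidates: the steel ring in the guard at top (268,315), the black ring at top (177,312) (excluded, black), and the cork ring at (317,222) (excluded). Next I'll check close crops.

```bash
python3 - <<'E'
from h import *
import pickle
fs=pickle.load(open("f0.pkl","rb"));t=fs["top"];s=fs["side"]
a=cv2.resize(t["image"][170:280,125:270],None,fx=4,fy=4,interpolation=cv2.INTER_CUBIC)
b=cv2.resize(s["image"][190:280,190:290],None,fx=5,fy=5,interpolation=cv2.INTER_CUBIC)
cv2.imwrite("pics/c1.png",a[...,::-1]);
c=cv2.resize(t["image"][110:250,280:350],None,fx=4,fy=4,interpolation=cv2.INTER_CUBIC)
b=cv2.resize(b,(500,450));h=np.zeros((560,500+280,3),np.uint8);h[:450,:500]=b;h[:560,500:]=c
cv2.imwrite("pics/c2.png",h[...,::-1])
P=cloud(t)
for n,(u,v) in dict(stop=(250,213),block=(310,226),collar=(178,210),vt=(246,147),vs=(255,257),vf=(275,258),bk=(394,197),ring=(211,140),guard=(170,185)).items():
    print(n,P[v-1:v+2,u-1:u+2].reshape(-1,3).mean(0).round(3))
E
```

```text
stop [ 0.526 -0.045  0.023]
block [ 0.495 -0.198  0.049]
collar [0.524 0.136 0.06 ]
vt [ 0.694 -0.029  0.058]
vs [ 0.413 -0.061  0.043]
vf [ 0.412 -0.112  0.033]
bk [ 0.583 -0.431  0.011]
ring [0.72  0.067 0.024]
guard [0.591 0.165 0.037]
```

View pics/c1.png

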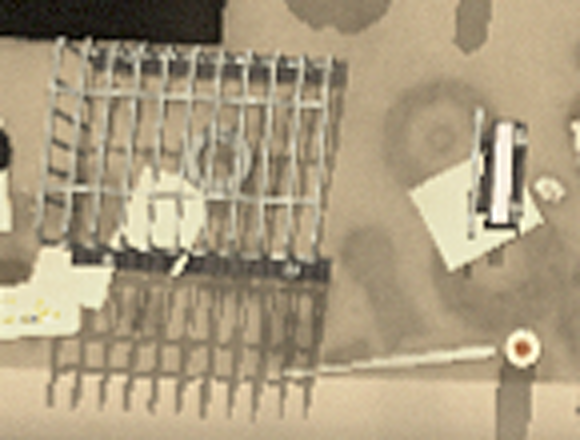

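View pics/c2.png

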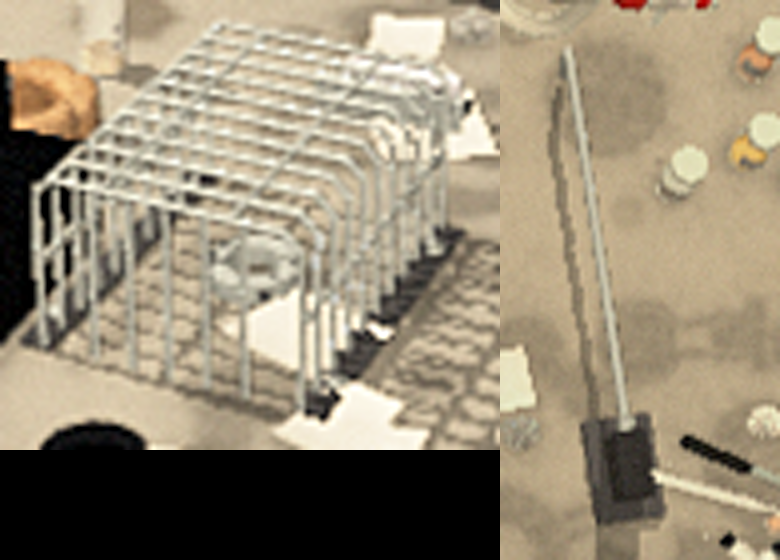

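```bash
python3 - <<'E'
from h import *
import pickle
fs=pickle.load(open("f0.pkl","rb"));t=fs["top"];s=fs["side"]
c1=lambda *p:np.array(p)/4+[125,170]
c2=lambda *p:(np.array(p)-[500,0])/4+[280,110]
pp=lambda n,a:print(n,a.round(4).tolist())
pp("collar top view z.012",plane(t,c1((219,158)),.012))
pp("collar side view z.012",plane(s,np.array([[258/5+190,265/5+190-1]]),.009))
L=plane(t,c1((62,92),(328,104),(62,190),(320,200)),.087);pp("longit",L)
print("yaw",np.degrees(np.arctan2(-(L[0]-L[1])[0],(L[0]-L[1])[1])),np.degrees(np.arctan2(-(L[2]-L[3])[0],(L[2]-L[3])[1])))
pp("end wire top",plane(t,c1((330,60),(317,255)),.087)); pp("rails z0",plane(t,c1((100,65),(345,72),(100,258),(329,268)),.0))
pp("stop plate",plane(t,c1((479,110),(472,235)),.022)); pp("housing",plane(t,c1((527,122),(517,228),(497,122),(489,228)),.023))
pp("rod end",plane(t,c2((568,50)),.04)); pp("rod at block",plane(t,c2((627,425)),.04));pp("block",plane(t,c2((612,430),(650,428),(656,494),(617,500)),.05)); pp("foot",plane(t,c2((583,425),(645,415),(664,517),(597,524)),.008))
# block via mask
im=cv2.cvtColor(t["image"],cv2.COLOR_RGB2GRAY); P=cloud(t)
m=(P[...,2]>.035)&(P[...,2]<.06)&(abs(P[...,0]-.5)<.05)&(abs(P[...,1]+.2)<.05)&(im<70)
q=P[m];print(m.sum(),q.mean(0).round(4),q.min(0).round(3),q.max(0).round(3)); r=cv2.minAreaRect((q[:,:2]*1000).astype(np.float32));print(r)
m=(P[...,2]>.027)&(P[...,2]<.05)&(P[...,0]>.53)&(P[...,0]<.8)&(abs(P[...,1]+.18)<.04);q=P[m];print(m.sum(),np.polyfit(q[:,0],q[:,1],1) if m.sum()>5 else 0, q[:,2].mean())
for v in (130,150,170,190,205):
    row=t["image"][v,280:320].astype(int).sum(1);print(v,280+row.argmax(),end=' ')
E
```

```text
collar top view z.012 [[0.5306, 0.1408, 0.012]]
collar side view z.012 [[0.5306, 0.1424, 0.009]]
longit [[0.5597, 0.225, 0.087], [0.5577, 0.0625, 0.087], [0.4997, 0.2203, 0.087], [0.4985, 0.0643, 0.087]]
yaw -0.727001665457198 -0.44765478572489653
end wire top [[0.5852, 0.0626, 0.087], [0.4651, 0.0644, 0.087]]
rails z0 [[0.5922, 0.2264, 0.0], [0.593, 0.062, 0.0], [0.4632, 0.2168, 0.0], [0.4612, 0.0661, 0.0]]
stop plate [[0.5667, -0.0296, 0.022], [0.4844, -0.0279, 0.022]]
housing [[0.5596, -0.0614, 0.023], [0.4897, -0.057, 0.023], [0.559, -0.0417, 0.023], [0.4892, -0.0388, 0.023]]
rod end [[0.7721, -0.1629, 0.04]]
rod at block [[0.5208, -0.2042, 0.04]]
block [[0.5163, -0.193, 0.05], [0.5183, -0.2173, 0.05], [0.4765, -0.2212, 0.05], [0.4719, -0.1965, 0.05]]
foot [[0.5233, -0.1802, 0.008], [0.5313, -0.2216, 0.008], [0.464, -0.2344, 0.008], [0.4581, -0.1901, 0.008]]
153 [ 0.4956 -0.2054  0.0487] [ 0.475 -0.219  0.037] [ 0.519 -0.193  0.054]
((496.2752685546875, -206.32725524902344), (44.06703186035156, 21.95646858215332), 8.929206848144531)
268 [ 0.18816971 -0.30286973] 0.04224229419526343
130 298 150 301 170 304 190 307 205 286
```

c1 shows the steel collar at (219,158), the guard's open end at x≈330 and the stop plate at x≈475. c2 shows the collar ring inside the guard at (258,265), and the rod block at (630,465) with its hook at (567,50). The two views agree on the collar at (0.5305, 0.141). The rod grip is at (0.496,-0.206) with yaw 8.9°. I'm moving above the grip now.

Request:
apply_moves(
  rows=[
    [[1.6,-2.77,0.2],[0,0,-7],100],
    [[1.6,-2.77,0.2],[0,0,-7],100],
    [[1.6,-2.77,0.2],[0,0,-7],100],
    [[1.6,-2.77,0.2],[0,0,-7],100],
    [[1.6,-2.77,0.2],[0,0,-7],100],
  ],
)

```text
time_s: 0.52
eef_pos: [0.2885, 0.4756, 0.2489]
eef_rot: [-180.0, 0.0, 126.0]
ft_force: [0.7, -0.1, 0.6]
finger_gap: 0.998
finger_force: 0.0
```

Request:
apply_moves(
  rows=[
    [[1.6,-2.77,0],[0,0,-7],100],
    [[1.6,-2.77,0],[0,0,-7],100],
    [[1.6,-2.77,0],[0,0,-7],100],
    [[1.6,-2.77,0],[0,0,-7],100],
    [[1.6,-2.77,0],[0,0,-7],100],
  ],
)

```text
time_s: 0.93
eef_pos: [0.3683, 0.3371, 0.249]
eef_rot: [-180.0, 0.0, 91.0]
ft_force: [1.2, -0.3, 0.5]
finger_gap: 1.004
finger_force: 0.0
```

Request:
apply_moves(
  rows=[
    [[1.6,-2.77,0],[0,0,-7],100],
    [[1.6,-2.77,0],[0,0,-7],100],
    [[1.6,-2.77,0],[0,0,-7],100],
    [[1.6,-2.77,0],[0,0,-7],100],
    [[1.6,-2.77,0],[0,0,-7],100],
  ],
)

```text
time_s: 1.35
eef_pos: [0.4482, 0.1987, 0.2492]
eef_rot: [-180.0, 0.0, 56.0]
ft_force: [0.1, 0.2, -0.4]
finger_gap: 1.004
finger_force: 0.0
```

Request:
apply_moves(
  rows=[
    [[0.3,-2.7,0],[0,0,-3.2],100],
    [[0.3,-2.7,0],[0,0,-3.2],100],
    [[0.3,-2.7,0],[0,0,-3.2],100],
    [[0.3,-2.7,0],[0,0,-3.2],100],
    [[0.3,-2.7,0],[0,0,-3.2],100],
  ],
)

```text
time_s: 1.77
eef_pos: [0.462, 0.0638, 0.249]
eef_rot: [-179.9, 0.0, 40.3]
ft_force: [0.6, 0.9, -0.1]
finger_gap: 1.0
finger_force: 0.0
```

Request:
apply_moves(
  rows=[
    [[0.3,-2.7,0],[0,0,-3.2],100],
    [[0.3,-2.7,0],[0,0,-3.2],100],
    [[0.3,-2.7,0],[0,0,-3.2],100],
    [[0.3,-2.7,0],[0,0,-3.2],100],
    [[0.3,-2.7,0],[0,0,-3.2],100],
  ],
)

```text
time_s: 2.18
eef_pos: [0.477, -0.0708, 0.2491]
eef_rot: [-179.9, 0.0, 24.3]
ft_force: [-0.3, -0.3, -0.5]
finger_gap: 0.999
finger_force: 0.0
```

Request:
apply_moves(
  rows=[
    [[0.3,-2.7,-1],[0,0,-3.2],100],
    [[0.3,-2.7,-1],[0,0,-3.2],100],
    [[0.3,-2.7,-1],[0,0,-3.2],100],
    [[0.3,-2.7,-1],[0,0,-3.2],100],
    [[0.3,-2.7,-1],[0,0,-3.2],100],
  ],
)

```text
time_s: 2.6
eef_pos: [0.4922, -0.2053, 0.1985]
eef_rot: [-179.9, 0.0, 8.3]
ft_force: [0.4, -0.6, -0.0]
finger_gap: 1.001
finger_force: 0.0
```

```bash
python3 - <<'E'
from h import *
f=manip.grab_frame("wrist"); save(f,"pics/w1.png",s=1.4)
im=cv2.cvtColor(f["image"],cv2.COLOR_RGB2GRAY); P=cloud(f)
for lo,hi,n in((.04,.06,"block"),(.003,.015,"foot")):
    m=(P[...,2]>lo)&(P[...,2]<hi)&(abs(P[...,0]-.495)<.055)&(abs(P[...,1]+.206)<.045)&(im<75)
    q=P[m]; print(n,m.sum(),q.mean(0).round(4),cv2.minAreaRect((q[:,:2]*1000).astype(np.float32)))
E
```

```text
block 1008 [ 0.5003 -0.2052  0.0499] ((499.197998046875, -205.07174682617188), (43.78703308105469, 21.909160614013672), 8.823923110961914)
foot 478 [ 0.4974 -0.2023  0.0084] ((497.25323486328125, -218.97975158691406), (69.88796997070312, 64.46196746826172), 0.7947425246238708)
```

View pics/w1.png

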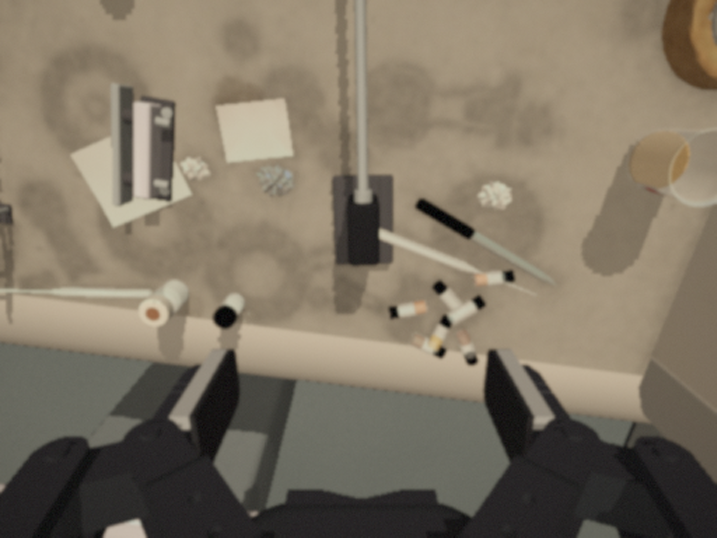

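The wrist view shows the block at (363,228) with its foot clear around it, and the stop at (142,148). Only flat clutter lies beside the block. The block centre is at about (0.499,-0.205) with yaw 8.8°. I'm descending to grip it.

Request:
apply_moves(
  rows=[
    [[0.3,0,-3.5],[0,0,0.5],100],
    [[0.3,0,-3.5],[0,0,0],100],
    [[0,0,-3.5],[0,0,0],100],
    [[0,0,-3],[0,0,0],100],
    [[0,0,-2],[0,0,0],100],
  ],
)

```text
time_s: 3.07
eef_pos: [0.4966, -0.2031, 0.0412]
eef_rot: [-179.8, 0.3, 8.9]
ft_force: [-0.3, 0.2, 0.7]
finger_gap: 0.998
finger_force: 0.0
```

Request:
apply_moves(
  rows=[
    [[0,0,-1],[0,0,0],100],
    [[0,0,-1],[0,0,0],100],
    [[0,0,0],[0,0,0],100],
    [[0,0,0],[0,0,0],60],
    [[0,0,0],[0,0,0],40],
  ],
)

```text
time_s: 3.48
eef_pos: [0.5, -0.2051, 0.0257]
eef_rot: [179.9, -0.1, 8.9]
ft_force: [0.8, -0.7, 0.3]
finger_gap: 0.751
finger_force: 0.0
```

Request:
apply_moves(
  rows=[
    [[0,0,0],[0,0,0],20],
    [[0,0,0],[0,0,0],0],
    [[0,0,0],[0,0,0],0],
    [[0,0,0],[0,0,0],0],
    [[0,0,0],[0,0,0],0],
  ],
)

```text
time_s: 3.9
eef_pos: [0.4996, -0.2049, 0.0251]
eef_rot: [180.0, -0.1, 8.8]
ft_force: [-0.3, 0.3, 6.3]
finger_gap: 0.25
finger_force: 59.8
```

Request:
apply_moves(
  rows=[
    [[0,0,0],[0,0,0],0],
    [[0,0,0],[0,0,0],0],
    [[0,0,0],[0,0,0],0],
    [[0,0,0],[0,0,0],0],
    [[0,0,0],[0,0,0],0],
  ],
)

```text
time_s: 4.32
eef_pos: [0.4996, -0.2049, 0.0251]
eef_rot: [180.0, -0.1, 8.8]
ft_force: [-0.4, 0.4, 5.8]
finger_gap: 0.254
finger_force: 59.8
```

Request:
apply_moves(
  rows=[
    [[0,0,0.3],[0,0,0],0],
    [[0,0,0.8],[0,0,0],0],
    [[0,0,1.2],[0,0,0],0],
    [[0,0,1.2],[0,0,0],0],
    [[0,0,1.2],[0,0,0],0],
  ],
)

```text
time_s: 4.73
eef_pos: [0.499, -0.2048, 0.0727]
eef_rot: [180.0, -0.0, 8.8]
ft_force: [0.2, -0.1, -2.5]
finger_gap: 0.247
finger_force: 58.8
```

Request:
apply_moves(
  rows=[
    [[-1,0,1.2],[0,0,0],0],
    [[-1.2,0,1.2],[0,0,0],0],
    [[-1.2,0,0.9],[0,0,0],0],
    [[-1.2,0,0],[0,0,0],0],
    [[-1.4,0,0],[0,0,3],0],
  ],
)

```text
time_s: 5.15
eef_pos: [0.4392, -0.2049, 0.1054]
eef_rot: [179.9, -0.1, 11.9]
ft_force: [-0.0, 0.0, -2.0]
finger_gap: 0.251
finger_force: 58.8
```

Request:
apply_moves(
  rows=[
    [[0,-1,0],[0,0,6],0],
    [[0,-1,0],[0,0,6],0],
    [[0,-1,0],[0,0,6],0],
    [[0,-1,0],[0,0,6],0],
    [[0,-0.5,0],[0,0,6],0],
  ],
)

```text
time_s: 5.57
eef_pos: [0.4385, -0.2511, 0.1048]
eef_rot: [179.9, 0.0, 42.1]
ft_force: [0.4, -0.5, -2.2]
finger_gap: 0.249
finger_force: 59.1
```

Request:
apply_moves(
  rows=[
    [[0,0,0],[0,0,6],0],
    [[0,0,0],[0,0,6],0],
    [[0,0,0],[0,0,6],0],
    [[0,0,0],[0,0,6],0],
    [[1,0,0],[0,0,6],0],
  ],
)

```text
time_s: 5.98
eef_pos: [0.4464, -0.2499, 0.1043]
eef_rot: [-179.9, -0.0, 72.0]
ft_force: [0.7, 0.1, -2.1]
finger_gap: 0.244
finger_force: 59.1
```

Request:
apply_moves(
  rows=[
    [[1.6,0,0],[0,0,6],0],
    [[2,0,0],[0,0,6],0],
    [[2,0,0],[0,0,5.2],0],
    [[1.5,0,0],[0,0,0],0],
    [[0.5,0,0],[0,0,0],0],
  ],
)

```text
time_s: 6.4
eef_pos: [0.5275, -0.2493, 0.1047]
eef_rot: [179.9, 0.0, 89.1]
ft_force: [0.7, 0.8, -3.1]
finger_gap: 0.245
finger_force: 59.2
```

```bash
python3 - <<'E'
from h import *
import pickle
fs={n:manip.grab_frame(n) for n in("top","side","wrist")};pickle.dump(fs,open("f1.pkl","wb"))
t=fs["top"]["image"][170:260,150:350];s=fs["side"]["image"][150:260,160:330]
a=cv2.resize(t,(640,288),interpolation=2);b=cv2.resize(s,(464,300),interpolation=2)
h=np.zeros((590,800,3),np.uint8);h[:288,:640]=a;h[290:590,:464]=b
w=cv2.resize(fs["wrist"]["image"],(336,252));h[338:590,464:]=w
cv2.imwrite("pics/m1.png",h[...,::-1])
E
```

```text
(no output)
```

View pics/m1.png

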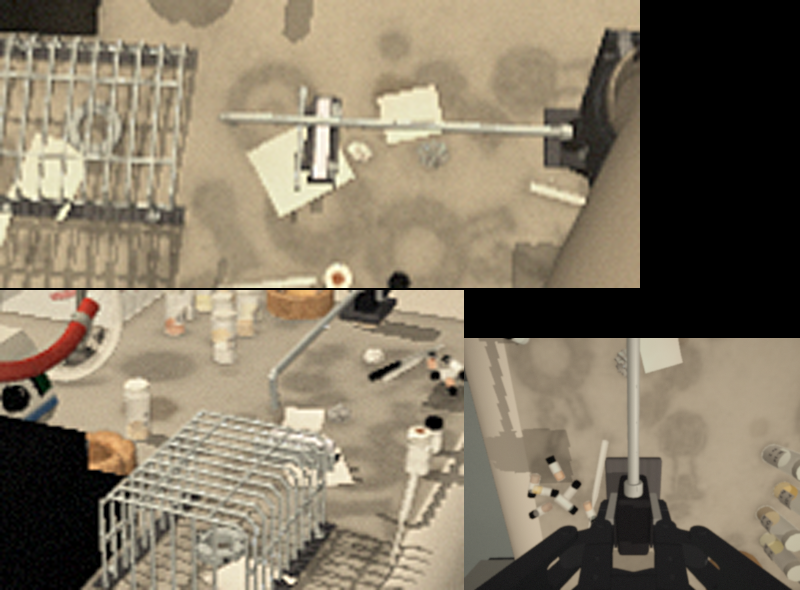

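```bash
python3 - <<'E'
from h import *
import pickle
fs=pickle.load(open("f1.pkl","rb"));t=fs["top"];s=fs["side"]
print(plane(t,[(219.4,206.9),(327.5,210.9)],.12).round(4))
o1,d1=ray(t,[(219.4,206.9)]);o2,d2=ray(s,[(260.8,181.2)])
A=np.c_[d1[0],-d2[0]];k=np.linalg.lstsq(A,o2-o1,rcond=None)[0];print("tri",(o1+d1[0]*k[0]).round(4),(o2+d2[0]*k[1]).round(4))
P=cloud(t)
for u in (222,230,240,260,280,300,315):
    c=P[202:216,u-1:u+2].reshape(-1,3);m=c[:,2]>.06
    if m.any(): print(u,c[m].mean(0).round(4),c[m][:,2].max().round(3))
f=fs["wrist"];P=cloud(f);m=(P[...,2]>.09)&(abs(P[...,0]-.527)<.02)&(P[...,1]>-.22)&(P[...,1]<.1)
q=P[m];print(m.sum());
if m.sum()>20:
    print("z vs y",np.polyfit(q[:,1],q[:,2],1),"x vs y",np.polyfit(q[:,1],q[:,0],1),q[:,1].min(),q[:,1].max())
# stop from first wrist look impossible here; block in wrist
m=(P[...,2]>.122)&(P[...,2]<.14)&(abs(P[...,0]-.527)<.03)&(abs(P[...,1]+.25)<.035);print(P[m].mean(0).round(4),P[m][:,1].max())
print(manip.get_state()["wrist_torque"])
E
```

```text
[[ 0.5277  0.0282  0.12  ]
 [ 0.5264 -0.2283  0.12  ]]
tri [0.5281 0.0285 0.1165] [0.5283 0.0286 0.1165]
222 [0.5273 0.0222 0.1151] 0.123
230 [0.528  0.0031 0.1218] 0.126
240 [ 0.5289 -0.0204  0.1209] 0.124
260 [ 0.5163 -0.0647  0.219 ] 1.008
280 [ 0.527  -0.1151  0.122 ] 0.125
300 [ 0.5263 -0.1626  0.1215] 0.123
315 [ 0.525  -0.1983  0.1213] 0.124
4895
z vs y [0.34851038 0.20185576] x vs y [0.01716907 0.52949183] -0.21996187873097364 -0.13956606282468142
[ 0.5255 -0.2442  0.1292] -0.215000905799487
[-0.06886975  0.02097209  0.01834519]
```

The rod is level, with its hook end at about (0.528, 0.028) and aimed into the guard. The collar is at top crop (95,128). I'm lowering to 20 mm and going in above the collar.

Request:
apply_moves(
  rows=[
    [[0.1,0,-1],[0,0,0],0],
    [[0.1,0,-1.5],[0,0,0],0],
    [[0,0,-1.5],[0,0,0],0],
    [[0,0,-1.5],[0,0,0],0],
    [[0,0,-0.5],[0,0,0],0],
  ],
)

```text
time_s: 6.97
eef_pos: [0.524, -0.2489, 0.0417]
eef_rot: [-179.7, -0.1, 89.0]
ft_force: [-1.2, 0.4, -2.1]
finger_gap: 0.247
finger_force: 59.1
```

Request:
apply_moves(
  rows=[
    [[0,0.6,0],[0,0,0],0],
    [[0,1.2,0],[0,0,0],0],
    [[0,1.2,0],[0,0,0],0],
    [[0,1.2,0],[0,0,0],0],
    [[0,1.2,0],[0,0,0],0],
  ],
)

```text
time_s: 7.38
eef_pos: [0.5276, -0.1935, 0.045]
eef_rot: [179.9, -0.0, 89.1]
ft_force: [0.8, 0.3, -2.2]
finger_gap: 0.25
finger_force: 59.1
```

Request:
apply_moves(
  rows=[
    [[0,1.2,0],[0,0,0],0],
    [[0,1.2,0],[0,0,0],0],
    [[0,1.2,0],[0,0,0],0],
    [[0,1.2,0],[0,0,0],0],
    [[0,0.6,0],[0,0,0],0],
  ],
)

```text
time_s: 7.8
eef_pos: [0.5271, -0.139, 0.0443]
eef_rot: [-180.0, -0.1, 89.2]
ft_force: [1.1, -0.3, -1.8]
finger_gap: 0.253
finger_force: 59.1
```

```bash
python3 - <<'E'
from h import *
import pickle
fs={n:manip.grab_frame(n) for n in("top","side")};pickle.dump(fs,open("f2.pkl","wb"))
t=fs["top"]["image"][180:240,140:240];s=fs["side"]["image"][190:275,190:290]
a=cv2.resize(t,(480,288),interpolation=2);b=cv2.resize(s,(320,272),interpolation=2)
h=np.zeros((300,800,3),np.uint8);h[:288,:480]=a;h[:272,480:]=b
cv2.imwrite("pics/m2.png",h[...,::-1]);print(manip.get_state())
E
```

```text
{'time_s': 7.9, 'joint_pos': array([ -9.11049775,  27.69833202,  24.4686744 , 113.07789936,
       -16.58037657,  42.60853063,  24.38719622]), 'dq': array([ 1.56457206,  0.27659012,  1.51148121, -0.47852925,  0.69995861,
       -0.3929978 ,  0.69157712]), 'tau': array([ -0.36406324, -42.40941525,   5.89260891, -18.30457807,
        -0.06334215,   0.06383789,  -0.07038807]), 'eef_pos': array([ 0.52719798, -0.13976051,  0.04422405]), 'eef_rot': array([-1.79992489e+02, -4.09913902e-02,  8.91889672e+01]), 'ft_force': array([-0.23355375, -0.9200672 , -1.86313041]), 'wrist_torque': array([-0.03293803,  0.00062011, -0.04337742]), 'finger_force': 59.095637798309326, 'finger_gap': 0.249708068604715}
```

View pics/m2.png

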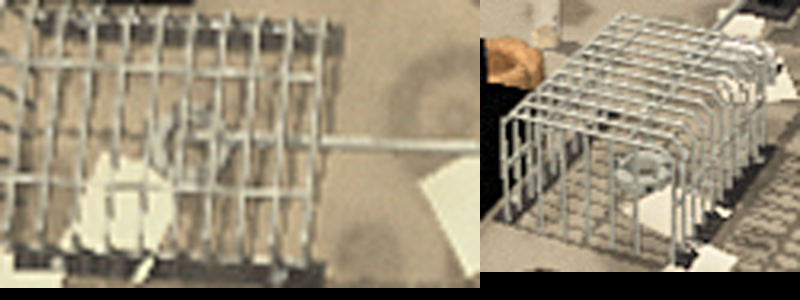

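Top crop: the rod enters the guard and its hook end is at about (190,140), over the collar at (195,143). Side crop: the hook is above the collar at (643,168). I'll measure the hook end by differencing frames.

```bash
python3 - <<'E'
from h import *
import pickle
f0=pickle.load(open("f0.pkl","rb"));f2=pickle.load(open("f2.pkl","rb"))
out=[]
for n,(x0,y0,x1,y1),s in(("top",(160,195,215,225),7),("side",(220,215,275,265),7)):
    d=cv2.absdiff(f0[n]["image"],f2[n]["image"])[y0:y1,x0:x1]
    a=f2[n]["image"][y0:y1,x0:x1]
    h=np.vstack([a,np.clip(d.astype(int)*3,0,255).astype(np.uint8)])
    out.append(cv2.resize(h,None,fx=s,fy=s,interpolation=cv2.INTER_NEAREST)[:590])
H=np.zeros((590,800,3),np.uint8)
H[:out[0].shape[0],:385]=out[0];H[:out[1].shape[0],395:395+385]=out[1]
cv2.imwrite("pics/d2.png",H[...,::-1]);t=f2["top"]
print(plane(t,[(180,199),(178,209)],.06).round(4))
E
```

```text
[[0.5518 0.133  0.06  ]
 [0.5263 0.1364 0.06  ]]
```

View pics/d2.png

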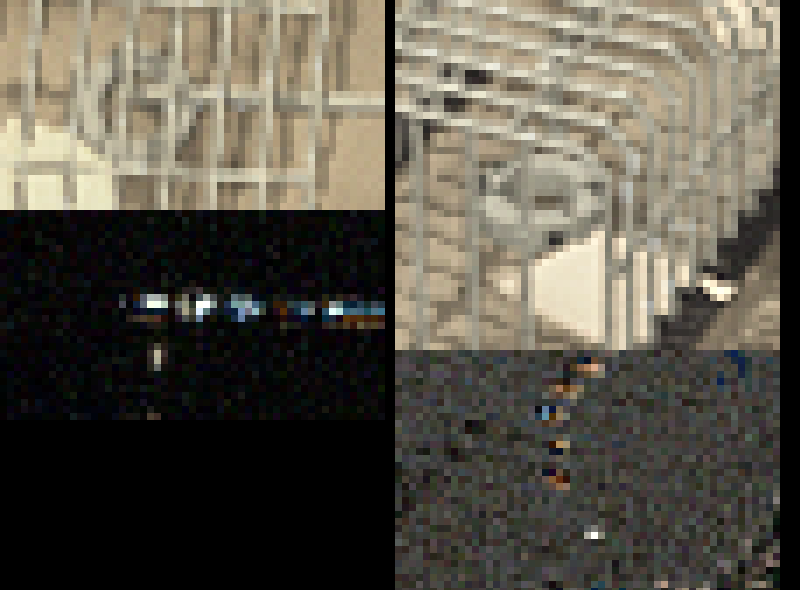

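```bash
python3 - <<'E'
from h import *
import pickle
f=pickle.load(open("f2.pkl","rb"));s=f["side"];t=f["top"]
print("tip side",plane(s,[(243.3,233.9)],.023).round(4),"bore side",plane(s,[(241.4,242.6)],.012).round(4))
print("end top",plane(t,[(178.6,208.6)],.06).round(4), "bore top",plane(t,[(179.75,209.5)],.012).round(4))
E
```

```text
tip side [[0.532 0.129 0.023]] bore side [[0.5281 0.1494 0.012 ]]
end top [[0.5274 0.135  0.06  ]] bore top [[0.5306 0.1408 0.012 ]]
```

Request:
apply_moves(
  rows=[
    [[0,0.3,0],[0,0,0],0],
    [[0,0.6,0],[0,0,0],0],
    [[0,0,0],[0,0,0],0],
    [[0,0,-0.5],[0,0,0],0],
    [[0,0,-0.3],[0,0,0],0],
  ],
)

```text
time_s: 8.32
eef_pos: [0.527, -0.133, 0.036]
eef_rot: [180.0, 0.0, 89.0]
ft_force: [-0.0, -0.7, -2.3]
finger_gap: 0.251
finger_force: 59.1
```

Request:
apply_moves(
  rows=[
    [[0,0,0],[0,0,0],0],
    [[0,0,-0.15],[0,0,0],0],
    [[0,0,-0.15],[0,0,0],0],
    [[0,0,0],[0,0,0],0],
    [[0,0,0],[0,0,0],0],
  ],
)

```text
time_s: 8.73
eef_pos: [0.527, -0.1328, 0.0333]
eef_rot: [-180.0, 0.0, 89.0]
ft_force: [0.3, -0.2, -2.9]
finger_gap: 0.244
finger_force: 59.1
```

```bash
python3 -c "
from h import *
s=manip.get_state();print(s['eef_pos'],s['eef_rot'],s['ft_force'],s['wrist_torque'])"
```

```text
[ 0.52695136 -0.13276519  0.03326644] [-1.79997240e+02  1.85123595e-03  8.90230880e+01] [ 0.32161006 -0.15890878 -2.93448911] [-0.02628882 -0.04629324 -0.02644945]
```

Request:
apply_moves(
  rows=[
    [[0,0.1,-0.1],[0,0,0],0],
    [[0,0,-0.1],[0,0,0],0],
    [[0,0,0],[0,0,0],0],
    [[0,0,0],[0,0,0],0],
  ],
)

```text
time_s: 9.07
eef_pos: [0.527, -0.1316, 0.0313]
eef_rot: [180.0, -0.0, 89.0]
ft_force: [-0.0, 0.3, -2.7]
finger_gap: 0.246
finger_force: 59.1
```

```bash
python3 -c "
from h import *
s=manip.get_state();print(s['eef_pos'],s['eef_rot'],s['ft_force'],s['wrist_torque'])"
```

```text
[ 0.52697853 -0.13159242  0.0312924 ] [ 1.79999318e+02 -1.08202631e-03  8.90415505e+01] [-1.41089219e-03  2.78887816e-01 -2.69358420e+00] [-0.0612708  -0.06661509  0.0186996 ]
```

Request:
apply_moves(
  rows=[
    [[0,0,-0.15],[0,0,0],0],
    [[0,0,-0.15],[0,0,0],0],
    [[0,0,-0.15],[0,0,0],0],
    [[0,0,0],[0,0,0],0],
    [[0,0,0],[0,0,0],0],
  ],
)

```text
time_s: 9.48
eef_pos: [0.5269, -0.1316, 0.0267]
eef_rot: [-180.0, -0.0, 89.0]
ft_force: [0.5, 0.3, -2.8]
finger_gap: 0.253
finger_force: 59.1
```

```bash
python3 - <<'E'
from h import *
import pickle
s=manip.get_state();print(s['eef_pos'],s['eef_rot'],s['ft_force'],s['wrist_torque'])
f={n:manip.grab_frame(n) for n in("top","side")};pickle.dump(f,open("f3.pkl","wb"))
a=cv2.resize(f["side"]["image"][205:265,210:280],None,fx=6,fy=6,interpolation=2)
b=cv2.resize(f["top"]["image"][190:230,155:215],None,fx=6,fy=6,interpolation=2)
H=np.zeros((360,785,3),np.uint8);H[:,:420]=a;H[:240,425:]=b;cv2.imwrite("pics/m3.png",H[...,::-1])
E
```

```text
[ 0.52688834 -0.13164539  0.02668068] [-1.79987596e+02 -5.30940241e-04  8.90335532e+01] [ 0.47848117  0.32926577 -2.78784951] [-0.10946278 -0.03674383 -0.02026616]
```

View pics/m3.png

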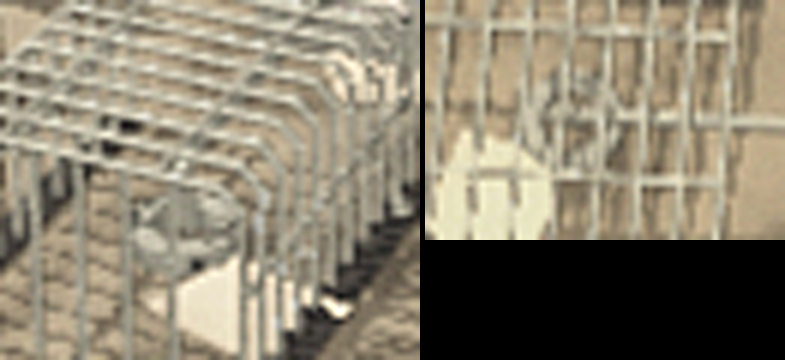

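The hook pin is visible in the bore at side crop (190,205), and nothing is carrying load. I'm drawing the collar out.

Request:
apply_moves(
  rows=[
    [[0,-0.3,0],[0,0,0],0],
    [[0,-0.5,0],[0,0,0],0],
    [[0,-0.8,0],[0,0,0],0],
    [[0,-1,0],[0,0,0],0],
    [[-0.05,-1,0],[0,0,0],0],
  ],
)

```text
time_s: 10.0
eef_pos: [0.5266, -0.1688, 0.0269]
eef_rot: [180.0, 0.0, 89.0]
ft_force: [-0.0, 0.6, -2.9]
finger_gap: 0.252
finger_force: 59.1
```

Request:
apply_moves(
  rows=[
    [[-0.05,-1,0],[0,0,0],0],
    [[0,-1,0],[0,0,0],0],
    [[0,-1,0],[0,0,0],0],
    [[0,-1,0],[0,0,0],0],
    [[-0.05,-1,0],[0,0,0],0],
  ],
)

```text
time_s: 10.42
eef_pos: [0.5255, -0.2188, 0.0268]
eef_rot: [180.0, 0.0, 89.0]
ft_force: [0.2, 2.5, -1.6]
finger_gap: 0.246
finger_force: 59.1
```

Request:
apply_moves(
  rows=[
    [[-0.05,-1,0],[0,0,0],0],
    [[0,-1,0],[0,0,0],0],
    [[0,-1,0],[0,0,0],0],
    [[0,-0.6,0],[0,0,0],0],
    [[0,-0.3,0],[0,0,0],0],
  ],
)

```text
time_s: 10.83
eef_pos: [0.5248, -0.2583, 0.0269]
eef_rot: [180.0, 0.0, 89.0]
ft_force: [-0.2, 0.4, -2.0]
finger_gap: 0.25
finger_force: 59.2
```

```bash
python3 - <<'E'
from h import *
import pickle
s=manip.get_state();print(s['eef_pos'],s['eef_rot'],s['ft_force'],s['wrist_torque'])
f={n:manip.grab_frame(n) for n in("top","side")};pickle.dump(f,open("f4.pkl","wb"))
a=cv2.resize(f["side"]["image"][165:245,230:310],None,fx=5,fy=5,interpolation=2)
b=cv2.resize(f["top"]["image"][190:230,200:260],None,fx=6,fy=6,interpolation=2)
H=np.zeros((400,785,3),np.uint8);H[:,:400]=a;H[:240,425:]=b;cv2.imwrite("pics/m4.png",H[...,::-1])
E
```

```text
[ 0.52481994 -0.25825669  0.02694294] [1.79986383e+02 4.01479460e-02 8.89521275e+01] [-0.19364378  0.4360222  -1.96724116] [ 0.1994945  -0.04024987 -0.0069921 ]
```

View pics/m4.png

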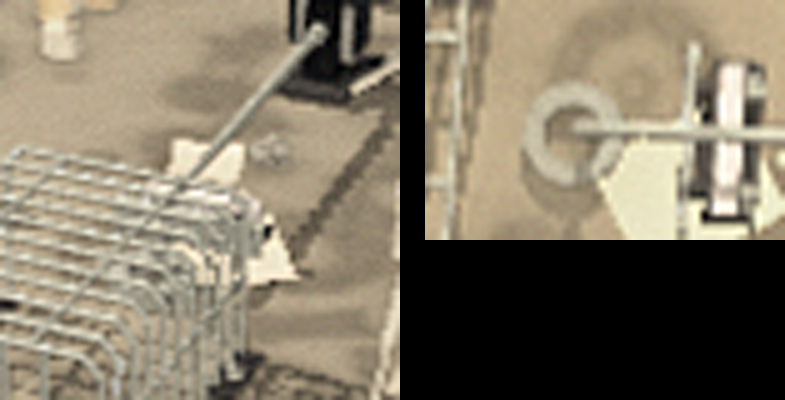

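Top crop: the collar is hooked and out of the guard at (573,133), about 30 mm short of the plate at (690,130). I'm approaching slowly.

Request:
apply_moves(
  rows=[
    [[0,-0.4,0],[0,0,0],0],
    [[0,-0.5,0],[0,0,0],0],
    [[0,-0.5,0],[0,0,0],0],
    [[0,-0.4,0],[0,0,0],0],
    [[0,-0.2,0],[0,0,0],0],
  ],
)

```text
time_s: 11.35
eef_pos: [0.5249, -0.2775, 0.0269]
eef_rot: [180.0, 0.0, 89.0]
ft_force: [0.4, 0.0, -2.8]
finger_gap: 0.249
finger_force: 59.2
```

Request:
apply_moves(
  rows=[
    [[0,-0.1,0],[0,0,0],0],
    [[0,-0.1,0],[0,0,0],0],
    [[0,-0.1,0],[0,0,0],0],
  ],
)

```text
time_s: 11.6
eef_pos: [0.5251, -0.2794, 0.0268]
eef_rot: [180.0, -0.0, 89.0]
ft_force: [0.2, 1.4, -2.6]
finger_gap: 0.248
finger_force: 59.2
```

```bash
cat > r.py <<'E'
from h import *
F=[];T=[]
for i in range(4):
    s=manip.get_state();F.append(s['ft_force']);T.append(s['wrist_torque']);f=manip.grab_frame("top")
F=np.array(F);print(s['time_s'],s['eef_pos'].round(4),s['eef_rot'].round(2),"F",F.mean(0).round(2),"fy",F[:,1].round(2),"T",np.mean(T,0).round(3))
E
python3 r.py
```

```text
11.75 [ 0.525  -0.2797  0.0268] [1.7999e+02 1.0000e-02 8.9050e+01] F [ 0.17  0.57 -2.1 ] fy [ 1.37  0.47  0.47 -0.04] T [0.113 0.003 0.002]
```

Request:
apply_moves(
  rows=[
    [[0,-0.1,0],[0,0,0],0],
    [[0,0,0],[0,0,0],0],
    [[0,-0.1,0],[0,0,0],0],
    [[0,0,0],[0,0,0],0],
  ],
)

```text
time_s: 12.13
eef_pos: [0.525, -0.2818, 0.0269]
eef_rot: [180.0, 0.0, 89.0]
ft_force: [-0.1, 0.9, -3.2]
finger_gap: 0.247
finger_force: 59.2
```

Request:
apply_moves(
  rows=[
    [[0,-0.1,0],[0,0,0],0],
    [[0,0,0],[0,0,0],0],
    [[0,-0.1,0],[0,0,0],0],
    [[0,0,0],[0,0,0],0],
  ],
)

```text
time_s: 12.47
eef_pos: [0.525, -0.2835, 0.0268]
eef_rot: [-180.0, -0.0, 89.0]
ft_force: [-0.9, 1.5, -2.1]
finger_gap: 0.246
finger_force: 59.2
```

```bash
python3 r.py
```

```text
12.6167 [ 0.525  -0.2836  0.0268] [ 1.800e+02 -1.000e-02  8.904e+01] F [-0.17  1.5  -2.2 ] fy [1.47 1.63 0.85 2.06] T [ 0.23  -0.025  0.008]
```

Request:
apply_moves(
  rows=[
    [[0,-0.1,0],[0,0,0],0],
    [[0,0,0],[0,0,0],0],
    [[0,0,0],[0,0,0],0],
  ],
)

```text
time_s: 12.92
eef_pos: [0.525, -0.2842, 0.0267]
eef_rot: [-180.0, -0.0, 89.0]
ft_force: [0.2, 3.0, -4.0]
finger_gap: 0.251
finger_force: 59.1
```

```bash
python3 r.py
```

```text
13.0667 [ 0.525  -0.2842  0.0268] [-1.800e+02 -4.000e-02  8.905e+01] F [ 0.36  3.16 -2.72] fy [2.98 2.87 2.59 4.2 ] T [ 0.564 -0.028 -0.043]
```

Request:
apply_moves(
  rows=[
    [[0,-0.1,0],[0,0,0],0],
    [[0,0,0],[0,0,0],0],
    [[0,0,0],[0,0,0],0],
  ],
)

```text
time_s: 13.37
eef_pos: [0.5251, -0.285, 0.0267]
eef_rot: [-180.0, -0.1, 89.0]
ft_force: [1.0, 4.3, -3.1]
finger_gap: 0.25
finger_force: 59.1
```

```bash
python3 r.py
```

```text
13.5167 [ 0.5251 -0.2851  0.0267] [-1.800e+02 -4.000e-02  8.905e+01] F [ 0.61  4.8  -3.4 ] fy [4.27 4.45 4.6  5.86] T [ 0.912 -0.106 -0.107]
```

Request:
apply_moves(
  rows=[
    [[0,-0.1,0],[0,0,0],0],
    [[0,-0.05,0],[0,0,0],0],
    [[0,0,0],[0,0,0],0],
    [[0,0,0],[0,0,0],0],
  ],
)

```text
time_s: 13.9
eef_pos: [0.5251, -0.2859, 0.0266]
eef_rot: [-180.0, -0.1, 89.1]
ft_force: [1.5, 5.7, -2.8]
finger_gap: 0.248
finger_force: 59.0
```

```bash
python3 r.py
```

```text
14.05 [ 0.5251 -0.2859  0.0266] [-1.7997e+02 -1.1000e-01  8.9060e+01] F [ 0.85  5.95 -3.1 ] fy [5.69 6.34 5.41 6.37] T [ 1.146 -0.131 -0.123]
```

Request:
apply_moves(
  rows=[
    [[0,-0.07,0],[0,0,0],0],
    [[0,0,0],[0,0,0],0],
    [[0,0,0],[0,0,0],0],
    [[0,0,0],[0,0,0],0],
    [[0,0,0],[0,0,0],0],
  ],
)

```text
time_s: 14.52
eef_pos: [0.5251, -0.2861, 0.0265]
eef_rot: [-180.0, -0.1, 89.1]
ft_force: [0.9, 7.5, -3.9]
finger_gap: 0.247
finger_force: 59.0
```

Request:
apply_moves(
  rows=[
    [[0,0,0],[0,0,0],0],
    [[0,0,0],[0,0,0],0],
    [[0,0,0],[0,0,0],0],
    [[0,0,0],[0,0,0],0],
    [[0,0,0],[0,0,0],0],
  ],
)

```text
time_s: 14.93
eef_pos: [0.5251, -0.2862, 0.0265]
eef_rot: [-180.0, -0.1, 89.1]
ft_force: [0.5, 7.2, -4.0]
finger_gap: 0.25
finger_force: 59.0
```

Request:
apply_moves(
  rows=[
    [[0,0,0],[0,0,0],0],
    [[0,0,0],[0,0,0],0],
    [[0,0,0],[0,0,0],0],
    [[0,0,0],[0,0,0],0],
    [[0,0,0],[0,0,0],0],
  ],
)

```text
time_s: 15.35
eef_pos: [0.5251, -0.2861, 0.0264]
eef_rot: [-180.0, -0.1, 89.1]
ft_force: [1.3, 6.7, -2.8]
finger_gap: 0.253
finger_force: 59.0
```

```bash
python3 r.py
```

```text
15.5 [ 0.5251 -0.2861  0.0265] [-1.7996e+02 -1.4000e-01  8.9070e+01] F [ 0.91  7.02 -3.37] fy [6.74 7.47 7.08 6.79] T [ 1.297 -0.148 -0.129]
```

```bash
cat > q.py <<'E'
from h import *
f=manip.grab_frame("top");P=cloud(f)
m=(abs(P[...,0]-.527)<.045)&(P[...,1]>-.04)&(P[...,1]<.045)
q=P[m&(P[...,2]>.028)&(P[...,2]<.2)];print("rod pts",len(q),"z~y",np.polyfit(q[:,1],q[:,2],1).round(3),q.mean(0).round(4),q[:,1].max())
q=P[m&(P[...,2]>.007)&(P[...,2]<.018)&(P[...,1]>-.03)]
if len(q)>4:
    c,r=cv2.minEnclosingCircle((q[:,:2]*1000).astype(np.float32));print("collar",len(q),c,r,q[:,2].mean().round(4),q.min(0).round(3),q.max(0).round(3))
q=P[(abs(P[...,0]-.527)<.007)&(P[...,1]>-.21)&(P[...,1]<-.08)&(P[...,2]>.03)&(P[...,2]<.06)];print("rod back",len(q),q[:,2].mean().round(4))
E
python3 q.py
```

```text
rod pts 37 z~y [-0.107  0.04 ] [ 0.5261 -0.0238  0.0426] -0.005913632619038378
collar 150 (516.1118774414062, -11.826000213623047) 35.49490737915039 0.0112 [ 0.484 -0.028  0.007] [0.55  0.016 0.016]
rod back 141 0.0436
```

The pull held at about 7 N for over a second, with the collar flat (z 11 mm top) and centred at y≈-0.007. I'm slackening and centring the hook in the bore.

Request:
apply_moves(
  rows=[
    [[0,0.1,0],[0,0,0],0],
    [[0,0.2,0],[0,0,0],0],
    [[0,0.2,0],[0,0,0],0],
    [[0,0.2,0],[0,0,0],0],
    [[0,0.2,0],[0,0,0],0],
  ],
)

```text
time_s: 16.02
eef_pos: [0.5249, -0.2808, 0.0273]
eef_rot: [179.9, 0.2, 89.0]
ft_force: [0.4, 0.6, -2.1]
finger_gap: 0.251
finger_force: 59.2
```

Request:
apply_moves(
  rows=[
    [[0,0.2,0],[0,0,0],0],
    [[0,0.2,0],[0,0,0],0],
    [[0,0.05,0],[0,0,0],0],
    [[0,0,0],[0,0,0],0],
  ],
)

```text
time_s: 16.35
eef_pos: [0.5251, -0.2744, 0.0269]
eef_rot: [180.0, 0.0, 89.1]
ft_force: [0.3, -0.1, -2.1]
finger_gap: 0.249
finger_force: 59.2
```

```bash
python3 r.py; python3 q.py
```

```text
16.5 [ 0.525  -0.2746  0.0269] [1.7999e+02 2.0000e-02 8.9030e+01] F [-0.03 -0.07 -2.32] fy [-0.11  0.38 -0.03 -0.51] T [-0.047  0.026  0.005]
rod pts 48 z~y [-0.086  0.041] [ 0.526  -0.019   0.0425] 0.004327513962619975
collar 152 (516.8525390625, -11.22143268585205) 36.35020065307617 0.0115 [ 0.484 -0.029  0.007] [0.55  0.019 0.018]
rod back 140 0.0438
```

Slack, with no load on the hook. I'm lifting slowly.

Request:
apply_moves(
  rows=[
    [[0,0,0.2],[0,0,0],0],
    [[0,0,0.3],[0,0,0],0],
    [[0,0,0.3],[0,0,0],0],
    [[0,0,0.3],[0,0,0],0],
    [[0,0,0.4],[0,0,0],0],
  ],
)

```text
time_s: 17.02
eef_pos: [0.525, -0.2743, 0.0422]
eef_rot: [180.0, -0.0, 89.0]
ft_force: [0.1, -0.1, -2.3]
finger_gap: 0.251
finger_force: 59.2
```

Request:
apply_moves(
  rows=[
    [[0,0,0.5],[0,0,0],0],
    [[0,0,0.8],[0,0,0],0],
    [[0,0,1],[0,0,0],0],
    [[0,0,1],[0,0,0],0],
    [[0,0,0.5],[0,0,0],0],
  ],
)

```text
time_s: 17.43
eef_pos: [0.5259, -0.275, 0.082]
eef_rot: [179.8, 0.1, 89.0]
ft_force: [0.5, 0.2, -2.4]
finger_gap: 0.247
finger_force: 59.2
```

```bash
python3 r.py; python3 - <<'E'
from h import *
f=manip.grab_frame("top");P=cloud(f)
m=(abs(P[...,0]-.53)<.03)&(P[...,1]>-.026)&(P[...,1]<.05)&(P[...,2]>.007)&(P[...,2]<.02)
n=cv2.connectedComponentsWithStats(m.astype(np.uint8));print(n[2][:5])
q=P[m];print(q.min(0).round(3),q.max(0).round(3),np.median(q,0).round(4))
E
```

```text
17.5833 [ 0.5255 -0.2745  0.0807] [1.7991e+02 2.0000e-02 8.9040e+01] F [ 0.04  0.02 -2.46] fy [ 0.19  0.08 -0.02 -0.18] T [-0.082  0.003  0.022]
[[     0      0    512    384 196465]
 [   226    204     17     17    140]
 [   243    205      1      1      1]
 [   242    220      1      2      2]]
[ 0.505 -0.026  0.007] [0.55  0.019 0.019] [ 5.252e-01 -5.000e-04  1.140e-02]
```

The collar is flat at (0.5275,-0.004) and the hook is clear. I'm returning the rod to its original free spot.

Request:
apply_moves(
  rows=[
    [[-1,0,1.2],[0,0,0],0],
    [[-1.5,0,1.2],[0,0,0],0],
    [[-2,0,0],[0,0,-3],0],
    [[-2,0,0],[0,0,-6],0],
    [[-2,0,0],[0,0,-6],0],
  ],
)

```text
time_s: 18.1
eef_pos: [0.4388, -0.2741, 0.1035]
eef_rot: [-180.0, -0.0, 73.8]
ft_force: [-0.2, 0.1, -2.0]
finger_gap: 0.254
finger_force: 59.3
```

Request:
apply_moves(
  rows=[
    [[0,0,0],[0,0,-6],0],
    [[0,0,0],[0,0,-6],0],
    [[0,0.5,0],[0,0,-6],0],
    [[0,0.5,0],[0,0,-6],0],
    [[0,0.5,0],[0,0,-6],0],
  ],
)

```text
time_s: 18.52
eef_pos: [0.4395, -0.259, 0.1034]
eef_rot: [-179.9, 0.0, 43.7]
ft_force: [-0.3, -0.6, -2.6]
finger_gap: 0.25
finger_force: 59.4
```

Request:
apply_moves(
  rows=[
    [[0,0.8,0],[0,0,-6],0],
    [[0,0.8,0],[0,0,-6],0],
    [[0,0.8,0],[0,0,-6],0],
    [[0,0.8,0],[0,0,-6],0],
    [[0,0.8,0],[0,0,-6],0],
  ],
)

```text
time_s: 18.93
eef_pos: [0.4395, -0.2187, 0.1034]
eef_rot: [-180.0, 0.1, 13.7]
ft_force: [-0.1, 0.6, -3.3]
finger_gap: 0.249
finger_force: 59.4
```

Request:
apply_moves(
  rows=[
    [[0.9,0.7,0],[0,0,-5],0],
    [[1.5,0.7,0],[0,0,0],0],
    [[1.5,0,0],[0,0,0],0],
    [[1.3,0,0],[0,0,0],0],
    [[0.7,0,0],[0,0,0],0],
  ],
)

```text
time_s: 19.35
eef_pos: [0.5018, -0.2045, 0.1036]
eef_rot: [180.0, -0.1, 9.3]
ft_force: [-0.1, 0.7, -2.7]
finger_gap: 0.253
finger_force: 59.3
```

```bash
python3 r.py
```

```text
19.5 [ 0.4992 -0.2053  0.1035] [1.7999e+02 6.0000e-02 9.1300e+00] F [-0.01  0.1  -2.57] fy [ 0.7  -0.06  0.1  -0.33] T [-0.017 -0.015  0.006]
```

Request:
apply_moves(
  rows=[
    [[0,0,-1],[0,0,0],0],
    [[0,0,-2],[0,0,0],0],
    [[0,0,-2],[0,0,0],0],
    [[0,0,-1.4],[0,0,0],0],
    [[0,0,-0.8],[0,0,0],0],
  ],
)

```text
time_s: 19.97
eef_pos: [0.4968, -0.2048, 0.0296]
eef_rot: [-179.9, 0.2, 9.0]
ft_force: [-0.2, 0.1, -2.1]
finger_gap: 0.246
finger_force: 59.4
```

Request:
apply_moves(
  rows=[
    [[0,0,-0.4],[0,0,0],0],
    [[0,0,-0.15],[0,0,0],0],
    [[0,0,-0.07],[0,0,0],0],
    [[0,0,0],[0,0,0],0],
    [[0,0,0],[0,0,0],0],
  ],
)

```text
time_s: 20.38
eef_pos: [0.4996, -0.2056, 0.0264]
eef_rot: [180.0, -0.1, 9.0]
ft_force: [-0.4, 0.2, -1.5]
finger_gap: 0.251
finger_force: 59.4
```

```bash
python3 r.py
```

```text
20.5333 [ 0.4994 -0.2054  0.0262] [ 1.7998e+02 -6.0000e-02  9.0500e+00] F [-0.12 -0.11 -2.3 ] fy [ 0.15 -0.57 -0.17  0.17] T [-0.022  0.067 -0.008]
```

Request:
apply_moves(
  rows=[
    [[0,0,-0.1],[0,0,0],0],
    [[0,0,0],[0,0,0],0],
    [[0,0,0],[0,0,10],0],
  ],
)

```text
out of range: a turn must lie within [-7.16, 7.16]
```

Request:
apply_moves(
  rows=[
    [[0,0,-0.1],[0,0,0],0],
    [[0,0,0],[0,0,0],0],
    [[0,0,0],[0,0,0],0],
  ],
)

```text
time_s: 20.83
eef_pos: [0.4993, -0.2054, 0.0252]
eef_rot: [-180.0, -0.0, 9.0]
ft_force: [-1.6, 1.3, 4.2]
finger_gap: 0.246
finger_force: 60.0
```

```bash
python3 r.py
```

```text
20.9833 [ 0.4993 -0.2055  0.0252] [ 1.80e+02 -4.00e-02  9.03e+00] F [-1.91  1.34  4.73] fy [1.35 1.68 1.04 1.32] T [0.217 0.238 0.007]
```

The first of those two calls had a turn I mistyped as 10 and was refused whole. The second put the foot on the worktop. I'm releasing and backing off.

Request:
apply_moves(
  rows=[
    [[0,0,0],[0,0,0],35],
    [[0,0,0],[0,0,0],60],
    [[0,0,0],[0,0,0],100],
    [[0,0,0],[0,0,0],100],
    [[0,0,0],[0,0,0],100],
  ],
)

```text
time_s: 21.45
eef_pos: [0.499, -0.2054, 0.0245]
eef_rot: [180.0, 0.0, 9.0]
ft_force: [-0.2, 0.3, 0.9]
finger_gap: 0.897
finger_force: 0.0
```

Request:
apply_moves(
  rows=[
    [[0,0,0],[0,0,0],100],
    [[0,0,0.5],[0,0,0],100],
    [[0,0,1.5],[0,0,0],100],
    [[0,0,2.5],[0,0,0],100],
    [[0,0,3],[0,0,0],100],
  ],
)

```text
time_s: 21.87
eef_pos: [0.4977, -0.2049, 0.0995]
eef_rot: [-179.9, 0.2, 9.0]
ft_force: [0.6, -0.1, 0.4]
finger_gap: 1.001
finger_force: 0.0
```

Request:
apply_moves(
  rows=[
    [[0,0,3],[0,0,0],100],
    [[0,0,3],[0,0,0],100],
    [[0,0,3],[0,0,0],100],
    [[0,0,1],[0,0,0],100],
    [[0,0,0],[0,0,0],100],
  ],
)

```text
time_s: 22.28
eef_pos: [0.5007, -0.2063, 0.2026]
eef_rot: [179.9, -0.3, 9.0]
ft_force: [1.2, -0.3, 0.3]
finger_gap: 0.996
finger_force: 0.0
```

```bash
python3 - <<'E'
from h import *
s=manip.get_state();print(s['time_s'],s['eef_pos'],s['ft_force'])
f=manip.grab_frame("wrist");im=cv2.cvtColor(f["image"],cv2.COLOR_RGB2GRAY);P=cloud(f)
m=(P[...,2]>.04)&(P[...,2]<.06)&(abs(P[...,0]-.495)<.055)&(abs(P[...,1]+.206)<.045)&(im<75);q=P[m]
print("block",m.sum(),q.mean(0).round(4),np.ptp(q[:,2]).round(4),cv2.minAreaRect((q[:,:2]*1000).astype(np.float32)))
f=manip.grab_frame("top");P=cloud(f)
m=(abs(P[...,0]-.53)<.03)&(P[...,1]>-.026)&(P[...,1]<.05)&(P[...,2]>.007)&(P[...,2]<.02);q=P[m];print("collar",m.sum(),q.min(0).round(3),q.max(0).round(3),np.median(q[:,2]))
for n,(u,v) in dict(vt=(246,147),vs=(255,257),vf=(275,258),bk=(394,197),ring=(211,140)).items(): print(n,P[v-1:v+2,u-1:u+2].reshape(-1,3).mean(0).round(3))
E
```

```text
22.2833 [ 0.50073374 -0.20628215  0.20258869] [ 1.17040951 -0.33172999  0.31169111]
block 962 [ 0.4998 -0.2051  0.0498] 0.0119 ((498.9465026855469, -205.12646484375), (43.72064208984375, 21.936229705810547), 9.54891300201416)
collar 168 [ 0.502 -0.026  0.007] [0.55  0.019 0.02 ] 0.011500830926255368
vt [ 0.694 -0.029  0.058]
vs [ 0.413 -0.061  0.042]
vf [ 0.412 -0.104  0.142]
bk [ 0.491 -0.213  0.569]
ring [0.72  0.067 0.024]
```

```bash
python3 -c "
from rig import manip
print(manip.close_job())"
```

```text
the job is handed in; nothing more can be done
None
```

The job is handed in at about 22 s: the collar was pulled against the stop at about 7 N for over a second and left lying flat there, and the rod stands upright where it started, but the last check could not see the black-capped vial or the beaker behind the arm.

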